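# Lay out two spirometry mouthpieces from the gravity dispenser

### The arm

A 6-joint arm with a two-finger parallel gripper is mounted at the origin on a cart in front of the work surface, level with it; the furniture and walls round the work are solid. World frame = base frame: x ahead of the robot, y to its left, z up, the work surface at z = 0. Lengths are in mm, angles in degrees, forces in N, time in s.
With the tool pointing down it reaches from about 150 to 775 mm from the base axis. Payload 6.1 kg.
Tool frame: the origin (TCP) lies at the very end of the fingers, on their centre line; the grasp point (between the pads) lies behind it (grip_depth is the z of the grasp point in the tool frame, in mm); z points along the fingers, y is the line along which they close (so a half turn about z gives the same grasp; the last joint's range is limited). The gripper opens to 85 mm and grips with 20 to 120 N. Pads are 22 mm wide; open, the fingers measure 114 mm over their backs; the gripper's body (76 mm by 85 mm) begins 54 mm behind the grasp point. The pads swing forward as they close: fully open they stand 13 mm farther back than shut.
Start: joints at [74.714, 7.208, -2.269, 80.523, 0, 90], TCP at [138.408, 506.41, 231.295] pointing down, gripper open.
Joint ranges: [-155.77, 155.77], [-54.66, 111.73], [-72.52, 77.12], [-102.08, 115.82], [-83.92, 84.16], [-180, 180]. Speed limits (degrees/s): [136.94, 136.94, 172.46, 180, 180, 180].

### API

Orientations are given as [roll, pitch, yaw] about the fixed x, y, z axes, in that order (R = Rz(yaw) Ry(pitch) Rx(roll)).
In Python, from cell import read_state, capture, calibration, sign_off, grip_depth gives the robot as it stands.
- The arm moves only by the tool step_arm, never from a script. Its arguments are lists of equal length, an entry for each row: "angular": the turn, a rotation vector about the tool's x, y, z in rad, a list of three; "linear": the shift along the tool's x, y, z in cm, a list of three; "jaw": the finger opening in cm, from 0 to 8.54. In form: {"angular": [[wx, wy, wz], ...], "linear": [[tx, ty, tz], ...], "jaw": [jaw, ...]}. A call has 1 to 12 rows; each row is the pose to reach, as a shift and turn from the pose commanded when the call began, along the tool's axes at that moment; what a row does not reach only later rows make up. A row lasts 1/10 s, in which the tool goes at most 50 mm and 8.59 degrees, less where a joint would pass 70% of its speed; a pose out of reach is approached as far as the arm can. A call with a gripper value outside its range is refused whole. The fingers move at their own pace and stop on an object; "newtons" is the grip in N (left out, the last holds). Time passes only in rows, so rows that repeat a pose let the fingers close. It gives the time, the measured TCP pose, the force, the opening and the grip force at its end, in the units of the state.
- read_state(): the state, without advancing time (a new reading comes with each control period).
- capture(name): name is "side" or "top" or "wrist"; returns (picture, depth): 420x560x3 uint8, red, green, blue; 420x560 float32, mm along the optical axis (not along the pixel's ray), 0 where there is no reading.
- calibration(name): a dict with "vfov" (degrees; the focal length in pixels is half the picture's height over the tangent of half this angle, whatever the lens; pixels are square), "cx", "cy" (the principal point, pixels), "rvec" (rotation vector, rad) and "tvec" (3), from world to camera coordinates, as OpenCV has them; the wrist camera has in their place "mount" (4x4, takes a point from camera to tool coordinates, whose origin is the TCP and whose axes are the flange's). Camera axes: x right, y down, z forward; pixel columns grow to the right and rows downward; lengths in mm; the calibration is good to about 2 mm. The wrist camera is an equidistant fisheye: a pixel r from the principal point sees the ray r / f radians off the axis. A picture is of the moment at which its call begins: read the wrist's pose just before it. calibration takes no time and is no camera call.
- sign_off(): hands the job in; it is judged then, once.
The state is a dict: "time": time; "joints": joint angles; "joint_velocities": joint speeds; "joint_torque": joint torques, N m; "ee_pos": TCP position; "eef_rot": TCP orientation; "ft_force": force on the tool from outside, world axes, zero at the start; "ft_torque": the same for the moment, N m; "finger_gap": finger opening in mm; "finger_force": force on a finger pad.
Only numpy, scipy, OpenCV 4.12 (cv2) and the standard library are available. Lean on these libraries where they do the work, as an engineer would, in place of code of your own. Each camera call takes 0.05 s, during which the arm holds its last target. There are 200 camera calls.

### The job

Two patients are due for their breathing test: take the mouthpiece tube at the stop of the sloped dispenser, lay it in one of the two blue cradles of the grey stand, and when the next tube has rolled down to the stop, lay that one in the other cradle. Reach in below the clear dust cover with the tool tilted; leave the other tubes in the dispenser with the third resting at the stop, let no tube fall onto the desk, and do not disturb the other things.

Things in the scene. Friction and masses are not known exactly. Their poses are not given: they have to be found in the camera images.
- dispenser: Fixed dispenser, white base 165 x 80 mm, 6 mm thick. Origin on the desk below the axis of the end tube; x level, up-track (away from the open end), y along the tubes, z up. The track rises 15.5 degrees towards +x. Its floor is 44 mm wide under the end tube, so the tube's end faces overhang 9 mm and are free for fingers. Clear side walls, 73 mm over all, begin 29 mm up-track.
- stop (a point): Centre of a tube resting at the blue stop lip, 85 mm above the desk; axes as the dispenser's. The lip (44 mm wide) reaches up to 5 mm below the tube's axis, square to the track. A tube drawn out backwards and upwards (along -x and +z), up to 40 degrees from vertical, gets over the lip.
- cover_edge (a point): Middle of the lower front (blue) edge of the clear fixed dust cover, 73 mm wide, 5 mm thick here; axes as the dispenser's. It overhangs the end tube's axis by 8 mm on the open side, 44 mm above it, and rises up-track with the slope. It blocks a tool pointing straight down; one leaning 30 to 45 degrees, fingers forward and down (along +x, -z), passes below it.
- rest: Fixed grey stand, base 136 x 70 mm, 6 mm thick, with two blue V cradles, 40 mm long in y, one behind the other in x. Origin on the desk under its middle; x across the cradles, y along them and along a tube lying in them, z up. The V flanks lean 40 degrees and guide a tube up to 10 mm off sideways. A tube overhangs the cradle by 11 mm at each end; 44 mm is free there below its axis.
- near_place (a point): Centre of a tube lying in the cradle on the stand's -x side (x = -32 mm in the stand's frame), 50 mm above the desk; axes as the stand's.
- far_place (a point): Centre of a tube lying in the cradle on the stand's +x side (x = +32 mm in the stand's frame), 50 mm above the desk; axes as the stand's.
- label_roll: White roll of labels standing on the desk, 58 mm across, 33 mm high; origin at its underside. Bystander.
- stapler: Red stapler, 120 x 30 x 38 mm; origin at its underside. Bystander.
- sanitiser: Pump bottle with red pump, 61 x 73 x 181 mm; origin at its underside. Bystander.
- mug: White mug, 79 mm across without its handle, 89 mm high; origin at its underside. Bystander.
- tube_1_centre (a point): Centre of a cream cardboard mouthpiece tube with a blue band, 62 mm long, 30 mm diameter, about 15 g; lies at the stop at the start. Its y axis runs along the tube; it may roll about it. It can be held by its two end faces (62 mm apart). The tubes touch in a row and roll down by themselves when the end one is taken.
- tube_1: The same tube as point tube_1_centre; the origin lies on the tube's outer surface, 15 mm from its axis, and turns as it rolls: use the point for its position.
- tube_2_centre (a point): Centre of a cream cardboard mouthpiece tube with a blue band, 62 mm long, 30 mm diameter, about 15 g; second in the row at the start. Its y axis runs along the tube; it may roll about it. It can be held by its two end faces (62 mm apart). The tubes touch in a row and roll down by themselves when the end one is taken.
- tube_2: The same tube as point tube_2_centre; the origin lies on the tube's outer surface, 15 mm from its axis, and turns as it rolls: use the point for its position.
- tube_3_centre (a point): Centre of a cream cardboard mouthpiece tube with a blue band, 62 mm long, 30 mm diameter, about 15 g; third in the row at the start. Its y axis runs along the tube; it may roll about it. It can be held by its two end faces (62 mm apart). The tubes touch in a row and roll down by themselves when the end one is taken.
- tube_3: The same tube as point tube_3_centre; the origin lies on the tube's outer surface, 15 mm from its axis, and turns as it rolls: use the point for its position.
- tube_4_centre (a point): Centre of a cream cardboard mouthpiece tube with a blue band, 62 mm long, 30 mm diameter, about 15 g; last in the row at the start. Its y axis runs along the tube; it may roll about it. It can be held by its two end faces (62 mm apart). The tubes touch in a row and roll down by themselves when the end one is taken.
- tube_4: The same tube as point tube_4_centre; the origin lies on the tube's outer surface, 15 mm from its axis, and turns as it rolls: use the point for its position.

How it is judged (in metres and radians):
On the way, in this order (a step that is already met when the one before it is completed fails the run):
1. the first tube lies in a cradle of the stand and the second has rolled to the stop (((horizontal distance between tube_1_centre and near_place below 0.015 m and z of tube_1_centre in the frame of near_place between -0.006 and 0.006 m and angle between the y axis of tube_1_centre and the y axis of rest, either way round below 0.2 rad) or (horizontal distance between tube_1_centre and far_place below 0.015 m and z of tube_1_centre in the frame of far_place between -0.006 and 0.006 m and angle between the y axis of tube_1_centre and the y axis of rest, either way round below 0.2 rad)) and distance between tube_2_centre and stop below 0.008 m), for 0.2 s.
2. the second tube lies in the other cradle and the third has rolled to the stop ((((horizontal distance between tube_1_centre and near_place below 0.015 m and z of tube_1_centre in the frame of near_place between -0.006 and 0.006 m and angle between the y axis of tube_1_centre and the y axis of rest, either way round below 0.2 rad) and (horizontal distance between tube_2_centre and far_place below 0.015 m and z of tube_2_centre in the frame of far_place between -0.006 and 0.006 m and angle between the y axis of tube_2_centre and the y axis of rest, either way round below 0.2 rad)) or ((horizontal distance between tube_1_centre and far_place below 0.015 m and z of tube_1_centre in the frame of far_place between -0.006 and 0.006 m and angle between the y axis of tube_1_centre and the y axis of rest, either way round below 0.2 rad) and (horizontal distance between tube_2_centre and near_place below 0.015 m and z of tube_2_centre in the frame of near_place between -0.006 and 0.006 m and angle between the y axis of tube_2_centre and the y axis of rest, either way round below 0.2 rad))) and distance between tube_3_centre and stop below 0.008 m and distance between tube_4_centre and stop below 0.045 m and linear speed of each of tube_1, tube_2, tube_3 below 0.03 m/s), for 0.2 s.
At the end, for the whole second after the job is handed in: Tubes 1 and 2 lie one in each cradle (centre within 15 mm horizontally and 6 mm in height of the place, along it within 0.2 rad), tube 3 is within 8 mm of the stop position, all three slower than 30 mm/s; tube 4 is within 45 mm of the stop position (all of step 2); the robot touches nothing.
It fails at once if a tube is down on the desk (height (world z) of any of tube_1_centre, tube_2_centre, tube_3_centre, tube_4_centre below 0.034 m).
It fails at once if the label roll, stapler, pump bottle or mug is shifted by more than 20 mm (distance of any of label_roll, stapler, sanitiser, mug from where it was at the start of the episode above 0.02 m).
It also fails if it takes over 59 s, if anything falls off the work surface, if the arm or the gripper's body presses on something with over 40 N, if the wrist force passes 120 N, or if a joint passes its speed limit or range.

## Working session

There is one attempt and no reset: what is moved stays moved. The work goes in short steps, Python scripts to look and compute and a tool call to move; the robot and the scene stay as the last step left them, time stands still between calls to the robot, and variables do not carry over. Pictures are saved under pics/ and viewed, at most 10 in all, crops included, and the job is handed in when it is done.

Besides the shell and the picture viewer there is one more tool, called after ">>>" as a command line: name --argument value ..., lists and objects as JSON in quotes. step_arm: Moves the arm, as the interface text tells. Its arguments: {"type":"object","properties":{"angular":{"type":"array","items":{"type":"array","items":{"type":"number"}}},"linear":{"type":"array","items":{"type":"array","items":{"type":"number"}}},"jaw":{"type":"array","items":{"type":"number"}},"newtons":{"type":"number"}},"required":["angular","linear","jaw"]}

```bash
mkdir -p pics; ls
python3 - <<'E'
from cell import *
import cv2,numpy as np
print(read_state()); print(grip_depth)
for n in("side","top"):
    p,d=capture(n); cv2.imwrite(f"pics/{n}0.png",p[:,:,::-1]); np.savez(f"pics/{n}0.npz",p=p,d=d); print(calibration(n))
print(calibration("wrist"))
E
```

```text
pics
{'time': 0.0, 'joints': array([ 7.47129815e+01,  7.24284292e+00, -2.32714032e+00,  8.05227610e+01,
       -1.03178088e-03,  8.99993962e+01]), 'joint_velocities': array([ 0.00412264, -0.13769909,  0.0131373 ,  0.01001083,  0.03376539,
       -0.0735534 ]), 'joint_torque': array([ 1.09567824e-03, -4.35917580e+01,  3.52922451e+01,  1.75121706e-02,
       -7.89472756e-05,  1.97441594e-06]), 'ee_pos': array([138.31738185, 506.03346334, 230.50818321]), 'eef_rot': array([-1.79907256e+02,  1.03080214e-03,  1.64713587e+02]), 'ft_force': array([-0.40247005,  0.33846297,  0.00578432]), 'ft_torque': array([-0.00365545,  0.00565265,  0.04067788]), 'finger_force': 0.0, 'finger_gap': 85.35032182145922}
-18.700000000000003
{'vfov': 48.603544036295354, 'cx': 278.4366685190958, 'cy': 197.58861288923, 'rvec': array([ 0.59990241, -2.33893312,  1.52573571]), 'tvec': array([507.00237003, 222.92759339, 942.59523332])}
{'vfov': 46.99263451284594, 'cx': 285.5587883215704, 'cy': 200.88242588430697, 'rvec': array([ 2.15765588, -2.19082857,  0.13637215]), 'tvec': array([ -24.92202156,  597.99067063, 1330.3819882 ])}
{'vfov': 65.70646984690485, 'cx': 281.1318189187914, 'cy': 211.33637254164583, 'mount': array([[ 4.14544541e-04, -9.54392477e-01, -2.98554564e-01,
         7.74630908e+01],
       [ 9.99999905e-01,  3.55918107e-04,  2.50737879e-04,
        -5.71418662e-01],
       [-1.33041370e-04, -2.98554640e-01,  9.54392534e-01,
        -1.42982763e+02],
       [ 0.00000000e+00,  0.00000000e+00,  0.00000000e+00,
         1.00000000e+00]])}
```

View pics/side0.png

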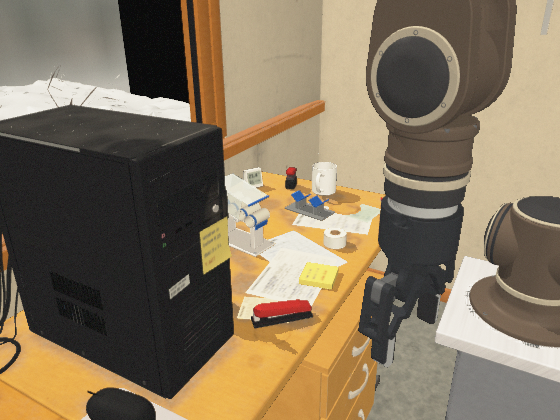

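View pics/top0.png

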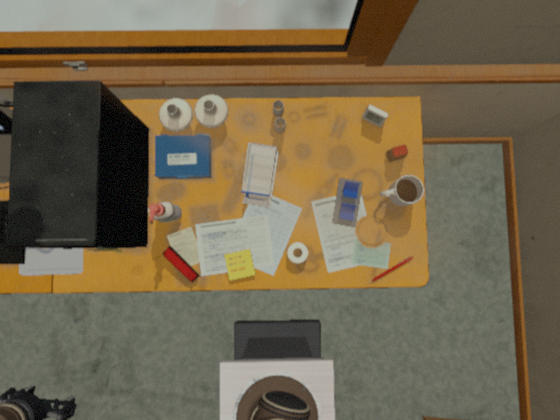

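The side view shows the dispenser at about (245,215) and the stand at (310,205). The top view shows the dispenser at (260,170) with its blue front edge at (258,196), and the stand at (349,202).

```bash
cat > h.py <<'E'
import numpy as np,cv2
from cell import *
def cam(n):
    c=calibration(n);f=210/np.tan(np.radians(c["vfov"]/2));R=cv2.Rodrigues(c["rvec"])[0];return f,c["cx"],c["cy"],R,c["tvec"]
def pts(n,u,v,d):
    f,cx,cy,R,t=cam(n);u=np.asarray(u,float);v=np.asarray(v,float)
    return (np.stack([(u-cx)/f*d,(v-cy)/f*d,d+0*u],-1)-t)@R
def onplane(n,u,v,z):
    f,cx,cy,R,t=cam(n);r=np.stack([(np.asarray(u,float)-cx)/f,(np.asarray(v,float)-cy)/f,1+0*np.asarray(u,float)],-1)@R
    o=-R.T@t;return o+r*((z-o[2])/r[...,2])[...,None]
def proj(n,P):
    f,cx,cy,R,t=cam(n);q=np.asarray(P,float)@R.T+t;return q[...,:2]/q[...,2:]*f+[cx,cy]
E
python3 - <<'E'
from h import *
z=np.load("pics/top0.npz");p,d=z["p"],z["d"]
hsv=cv2.cvtColor(p,cv2.COLOR_RGB2HSV)
m=cv2.inRange(hsv,(100,100,60),(130,255,255));m[:,:230]=0
n,l,s,c=cv2.connectedComponentsWithStats(m)
for i in range(1,n):
    if s[i,4]<8: continue
    v,u=np.nonzero(l==i);P=pts("top",u,v,d[v,u]);rc=cv2.minAreaRect(np.stack([u,v],1).astype(np.float32))
    print(s[i],c[i],np.median(P,0).round(),P.min(0).round(),P.max(0).round(),rc)
cv2.imwrite("pics/topc.png",cv2.resize(p[130:240,230:380,::-1],None,fx=5,fy=5,interpolation=cv2.INTER_CUBIC))
print(onplane("top",[260,349],[170,202],0))
z=np.load("pics/side0.npz");p=z["p"]
cv2.imwrite("pics/sidec.png",cv2.resize(p[155:265,215:355,::-1],None,fx=5,fy=5,interpolation=cv2.INTER_CUBIC))
E
```

```text
[343 183  14  15 163] [349.83435583 190.7607362 ] [ 623. -216.   38.] [ 603. -235.    7.] [ 645. -195.   52.] ((350.35296630859375, 190.58824157714844), (14.067066192626953, 12.611852645874023), 14.03624439239502)
[348 205   7   3  13] [351.30769231 205.76923077] [ 579. -217.   44.] [ 576. -226.   40.] [ 582. -208.   52.] ((351.0, 206.0), (2.0, 6.0), 90.0)
[[ 692.38451145   38.18588413    0.        ]
 [ 595.1586245  -218.24039832    0.        ]]
```

View pics/topc.png

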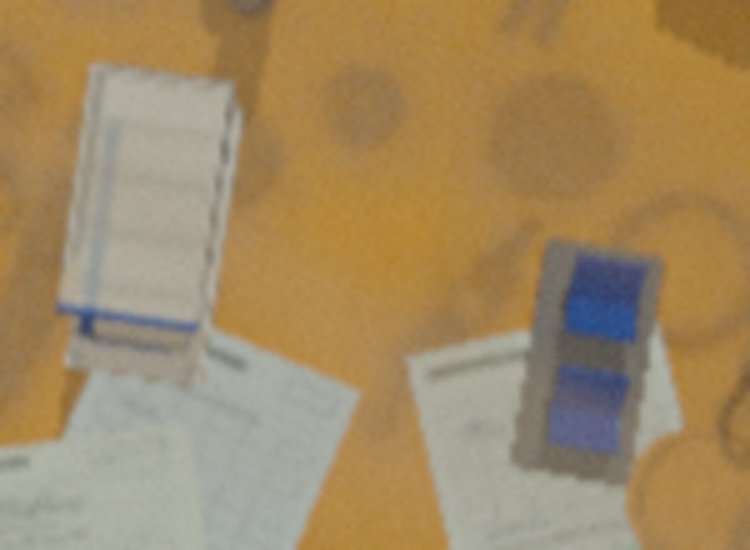

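View pics/sidec.png

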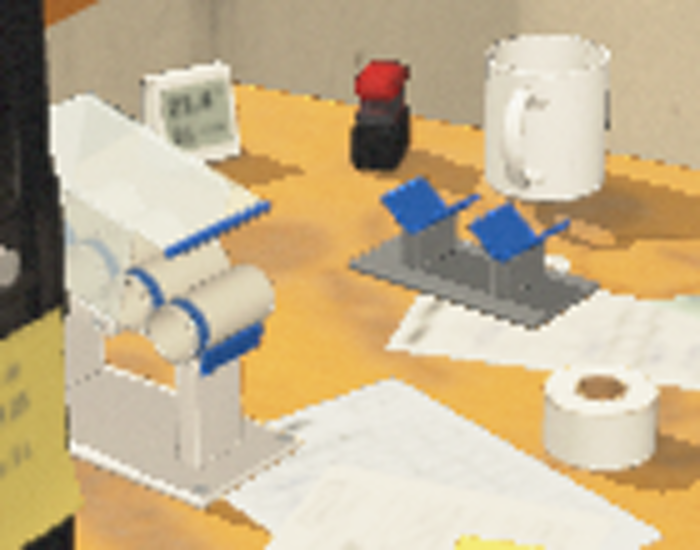

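The top crop shows the cover's blue edge from (58,308) to (197,328), and the stand base corners at (550,240), (663,260), (628,486) and (514,463). The side crop shows the end tube at the lip around (175–270, 270–335), with two blue Vs on the stand.

Run:
```python
from h import *
def o(x,y,z,s=(230,130)): return onplane("top",(np.array(x)+.5)/5-.5+s[0],(np.array(y)+.5)/5-.5+s[1],z)
e=o([58,197],[309,328],129.);print("edge",e,e.mean(0),np.linalg.norm(e[0]-e[1]))
b=o([67,194],[364,385],6.);print("base front",b,b.mean(0),np.linalg.norm(b[0]-b[1]))
s=o([550,663,628,514],[240,260,486,463],6.);print("stand",s,s.mean(0))
def ang(v):return np.degrees(np.arctan2(v[1],v[0]))
print("disp y dir",ang(e[0]-e[1]),ang(b[0]-b[1]),"stand x dir",ang(s[0]-s[3]),ang(s[1]-s[2]),"y",ang(s[0]-s[1]),ang(s[3]-s[2]),np.linalg.norm(s[0]-s[3]),np.linalg.norm(s[0]-s[1]))
th=np.radians(ang(e[0]-e[1])-90);x=np.array([np.cos(th),np.sin(th),0])
stop=e.mean(0)+8*x;stop[2]=85
print("stop",stop)
# check in side view: project stop+-31 y
y=np.array([-x[1],x[0],0])
q=proj("side",[stop+31*y,stop-31*y,*e]);print("side crop px",((q-[215,155])*5).round())
c=s.mean(0);th2=np.radians(ang(s[0]-s[3]));x2=np.array([np.cos(th2),np.sin(th2),0])
print("places",c-32*x2,c+32*x2); print(((proj("side",[c*[1,1,0]-32*x2+[0,0,35],c*[1,1,0]+32*x2+[0,0,35]])-[215,155])*5).round())
```

```text
edge [[613.79157646  83.64890012 129.        ]
 [602.72790422  10.92630815 129.        ]] [608.25974034  47.28760414 129.        ] 73.5593653231106
base front [[597.77007759  87.73880078   6.        ]
 [584.59656498  15.00005233   6.        ]] [591.18332128  51.36942656   6.        ] 73.9220329805167
stand [[ 665.98866209 -192.19674694    6.        ]
 [ 653.38921241 -257.46086423    6.        ]
 [ 522.80968405 -232.98137398    6.        ]
 [ 536.99533429 -167.86085626    6.        ]] [ 594.79572321 -212.62496035    6.        ]
disp y dir 81.34962136890695 79.73458997139153 stand x dir -10.683851684583468 -10.617887130385553 y 79.07328500639818 77.71085111496605 131.26886223256534 66.46917434134443
stop [616.16873647  46.08436676  85.        ]
side crop px [[166. 329.]
 [247. 285.]
 [167. 255.]
 [265. 205.]]
places [ 563.35044046 -206.692491      6.        ] [ 626.24100596 -218.5574297     6.        ]
[[517. 234.]
 [429. 207.]]
```

```bash
cat >> h.py <<'E'
from scipy.spatial.transform import Rotation as Ro
def pose(g,lean,yaw,deep=0.):
    """tool R and TCP for grasp point g; lean forward (deg), yaw of local x; deep: extra depth along tool z"""
    a,b=np.radians([lean,yaw]);x=np.array([np.cos(b),np.sin(b),0]);y=np.array([-np.sin(b),np.cos(b),0])
    z=np.sin(a)*x-np.cos(a)*np.array([0,0,1]);R=np.stack([np.cross(y,z),y,z],1)
    return R,np.asarray(g,float)+z*(deep-grip_depth)
def rows(*targets):
    s=read_state();R0=Ro.from_euler("xyz",s["eef_rot"],degrees=True).as_matrix()
    for R,p in targets:
        print("ang",Ro.from_matrix(R0.T@R).as_rotvec().round(3).tolist(),"lin",((p-s["ee_pos"])@R0/10).round(2).tolist(),"dist",np.linalg.norm(p-s["ee_pos"]).round(),"tcp",p.round(),flush=True)
def loc(o,yaw,dx,dy,dz):
    b=np.radians(yaw);return np.asarray(o,float)+[np.cos(b)*dx-np.sin(b)*dy,np.sin(b)*dx+np.cos(b)*dy,dz]
STOP=[616.2,46.1,85];DY=-9.2
NEAR=[563.4,-206.7,50];FAR=[626.2,-218.6,50];SY=-11.2
E
python3 -c "
from h import *
rows(pose(STOP,40,DY,-120))"
```

```text
ang [-0.038, -0.698, -0.101] lin [-51.75, -32.45, 6.85] dist 615.0 tcp [552.  57. 163.]
```

>>> step_arm --angular '[[-0.038,-0.698,-0.101],[-0.038,-0.698,-0.101],[-0.038,-0.698,-0.101],[-0.038,-0.698,-0.101],[-0.038,-0.698,-0.101],[-0.038,-0.698,-0.101],[-0.038,-0.698,-0.101],[-0.038,-0.698,-0.101],[-0.038,-0.698,-0.101],[-0.038,-0.698,-0.101],[-0.038,-0.698,-0.101],[-0.038,-0.698,-0.101]]' --linear '[[-51.75,-32.45,6.85],[-51.75,-32.45,6.85],[-51.75,-32.45,6.85],[-51.75,-32.45,6.85],[-51.75,-32.45,6.85],[-51.75,-32.45,6.85],[-51.75,-32.45,6.85],[-51.75,-32.45,6.85],[-51.75,-32.45,6.85],[-51.75,-32.45,6.85],[-51.75,-32.45,6.85],[-51.75,-32.45,6.85]]' --jaw '[8.5,8.5,8.5,8.5,8.5,8.5,8.5,8.5,8.5,8.5,8.5,8.5]' --newtons 25

```text
time: 1.3
ee_pos: [542.8, 65.4, 164.5]
eef_rot: [179.9, 40.1, 170.7]
ft_force: [0.1, 2.1, 0.1]
finger_gap: 84.9
finger_force: 0.0
```

```bash
python3 -c "
from h import *
rows(pose(STOP,40,DY,-120))"
```

```text
ang [0.001, 0.002, -0.002] lin [-0.68, -0.74, 0.82] dist 13.0 tcp [552.  57. 163.]
```

>>> step_arm --angular '[[0,0,0],[0,0,0],[0,0,0]]' --linear '[[0,0,0],[0,0,0],[0,0,0]]' --jaw '[8.5,8.5,8.5]'

```text
time: 1.6
ee_pos: [541.5, 68.2, 164.0]
eef_rot: [179.9, 40.0, 170.8]
ft_force: [0.1, 0.3, -0.9]
finger_gap: 84.8
finger_force: 0.0
```

Run:
```python
from h import *
rows(pose(STOP,40,DY,-120))
s=read_state();p,d=capture("wrist");cv2.imwrite("pics/w1.png",p[:,:,::-1]);np.savez("pics/w1.npz",p=p,d=d,e=s["ee_pos"],r=s["eef_rot"])
c=calibration("wrist");f=210/np.tan(np.radians(c["vfov"]/2));M=np.array(c["mount"])
# predicted pixels
R=Ro.from_euler("xyz",s["eef_rot"],degrees=True).as_matrix()
for n,P in dict(stop=STOP,yp=loc(STOP,DY,0,31,0),ym=loc(STOP,DY,0,-31,0),c1=loc(STOP,DY,-8,36.5,44),c2=loc(STOP,DY,-8,-36.5,44)).items():
    q=(np.array(P)-s["ee_pos"])@R;q=M[:3,:3].T@(q-M[:3,3]);r=np.hypot(q[0],q[1]);t=np.arctan2(r,q[2]);print(n,q[:2]/r*t*f+[c["cx"],c["cy"]],q[2])
```

```text
ang [0.001, -0.001, -0.0] lin [-0.84, -0.99, 0.88] dist 16.0 tcp [552.  57. 163.]
stop [269.44000492 218.53892426] 267.5501883984321
yp [307.04873127 218.50534282] 267.58947176075475
ym [232.12945944 218.5087271 ] 267.5109050361095
c1 [317.59191796 263.64251971] 237.1171757192976
c2 [219.23335132 263.30122048] 237.02466973705407
```

View pics/w1.png

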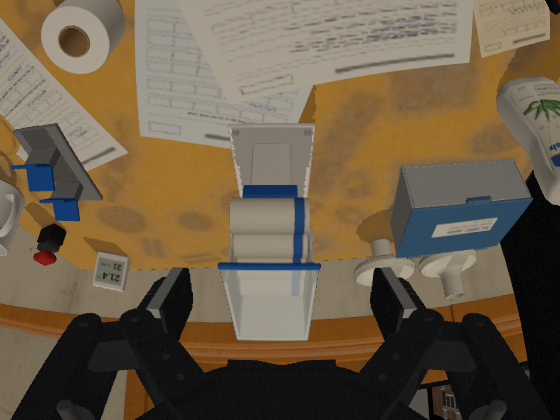

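The wrist view shows the end tube at columns 231–308, rows 198–235, with its centre near (269,216). The cover edge runs along row 267, columns 219–320. Both match the predictions within about 2–4 px, so I'm going in shifted 2 mm along tool +x.

```bash
sed -i 's/^STOP=.*/STOP=[614.7,46.3,83.7];DY=-9.2/' h.py; python3 -c "
from h import *
rows(*[pose(STOP,40,DY,d) for d in (-120,4)])"
```

```text
ang [0.002, -0.0, 0.001] lin [-0.63, -1.06, 0.91] dist 15.0 tcp [550.  57. 161.]
ang [0.002, -0.0, 0.001] lin [-0.63, -1.09, 13.31] dist 134.0 tcp [629.  44.  66.]
```

>>> step_arm --angular '[[0,0,0],[0,0,0],[0,0,0],[0,0,0],[0,0,0],[0,0,0],[0,0,0],[0,0,0],[0,0,0],[0,0,0]]' --linear '[[-0.63,-1.07,0.9],[-0.63,-1.07,0.9],[-0.63,-1.07,0.9],[-0.63,-1.07,4],[-0.63,-1.08,6.5],[-0.63,-1.09,9],[-0.63,-1.09,11],[-0.63,-1.09,12.5],[-0.63,-1.09,13.3],[-0.63,-1.09,13.3]]' --jaw '[8.5,8.5,8.5,8.5,8.5,8.5,8.5,8.5,8.5,8.5]'

```text
time: 2.65
ee_pos: [629.3, 43.4, 65.6]
eef_rot: [180.0, 39.9, 170.8]
ft_force: [-0.1, 0.4, -0.5]
finger_gap: 85.0
finger_force: 0.0
```

```bash
python3 -c "
from h import *
rows(pose(STOP,40,DY,4))
print(read_state()['ft_force'])
p,d=capture('wrist');q,_=capture('side');cv2.imwrite('pics/w2.png',np.hstack([p[100:,:][:,130:430],cv2.resize(q[155:265,215:355],(408,320))])[:,:,::-1])"
```

```text
ang [0.001, -0.001, 0.0] lin [-0.02, 0.05, -0.07] dist 1.0 tcp [629.  44.  66.]
[-0.13947642  0.44673667 -0.47464676]
```

View pics/w2.png

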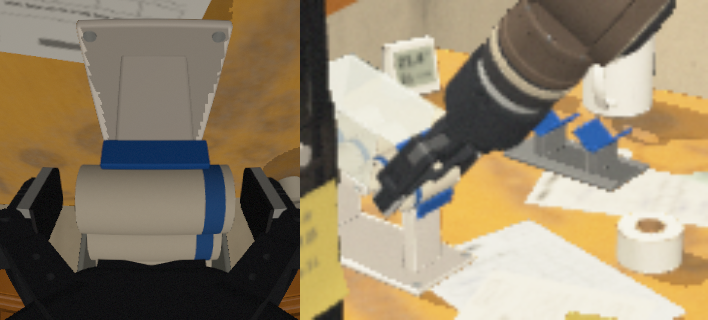

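The tube lies centred between the open pads, at columns 75–235 and rows 165–235 of the left panel. Closing now.

>>> step_arm --angular '[[0,0,0],[0,0,0],[0,0,0],[0,0,0],[0,0,0],[0,0,0]]' --linear '[[0,0,0],[0,0,0],[0,0,0],[0,0,0],[0,0,0],[0,0,0]]' --jaw '[7,6,5.6,5.6,5.6,5.6]' --newtons 25

```text
time: 3.35
ee_pos: [629.8, 42.9, 67.8]
eef_rot: [179.9, 40.1, 170.7]
ft_force: [-5.1, 1.4, 6.9]
finger_gap: 61.4
finger_force: 26.9
```

>>> step_arm --angular '[[0,0,0],[0,0,0],[0,0,0],[0,0,0],[0,0,0],[0,0,0],[0,0,0]]' --linear '[[0,0,-1],[0,0,-3],[0,0,-5.5],[0,0,-8],[0,0,-11],[0,0,-13],[0,0,-13]]' --jaw '[5.6,5.6,5.6,5.6,5.6,5.6,5.6]'

```text
time: 4.05
ee_pos: [547.1, 56.2, 169.7]
eef_rot: [179.8, 40.3, 170.7]
ft_force: [0.3, 0.5, -0.2]
finger_gap: 61.4
finger_force: 29.1
```

```bash
python3 -c "
from h import *
rows(*[pose(g,20,SY,0) for g in (loc(FAR,SY,0,0,100),loc(FAR,SY,0,0,25))])
p,d=capture('wrist');q,_=capture('side');cv2.imwrite('pics/w3.png',np.hstack([p[100:,:][:,130:430],cv2.resize(q[155:265,215:355],(408,320))])[:,:,::-1])"
```

```text
ang [0.02, 0.354, 0.029] lin [-7.43, -25.89, 11.09] dist 291.0 tcp [ 632. -220.  132.]
ang [0.02, 0.354, 0.029] lin [-2.58, -25.92, 16.81] dist 310.0 tcp [ 632. -220.   57.]
```

View pics/w3.png

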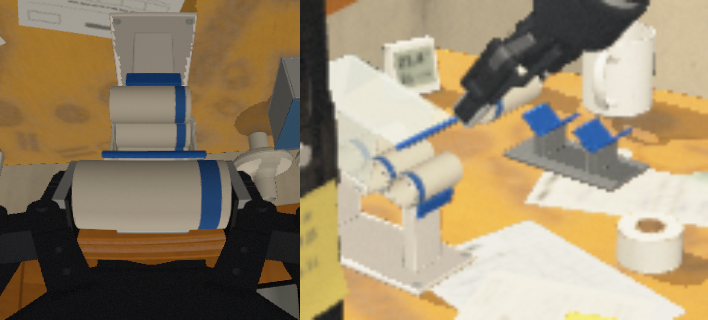

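The tube is held at the pads (left panel rows 160–232), and the second tube has rolled to the stop (right panel, about (435,175)). Next I'm moving over the far cradle.

>>> step_arm --angular '[[0,0,0],[0,0,0],[0.02,0.1,0.029],[0.02,0.23,0.029],[0.02,0.354,0.029],[0.02,0.354,0.029],[0.02,0.354,0.029],[0.02,0.354,0.029],[0.02,0.354,0.029],[0.02,0.354,0.029],[0.02,0.354,0.029],[0.02,0.354,0.029]]' --linear '[[-1,-4,-1],[-2,-8,-1],[-3,-12,0],[-5,-16,3],[-6,-20,6],[-7.4,-24,9],[-7.43,-25.9,11.1],[-7.43,-25.9,11.1],[-7.43,-25.9,11.1],[-7.43,-25.9,11.1],[-7.43,-25.9,11.1],[-7.43,-25.9,11.1]]' --jaw '[5.6,5.6,5.6,5.6,5.6,5.6,5.6,5.6,5.6,5.6,5.6,5.6]'

```text
time: 5.35
ee_pos: [632.3, -219.4, 129.9]
eef_rot: [-179.9, 19.8, 168.9]
ft_force: [0.1, 0.7, 0.0]
finger_gap: 61.9
finger_force: 29.2
```

Run:
```python
from h import *
rows(*[pose(loc(FAR,SY,0,0,z),20,SY,0) for z in (100,0)])
s=read_state();p,d=capture("wrist");cv2.imwrite("pics/w4.png",p[:,:,::-1])
c=calibration("wrist");f=210/np.tan(np.radians(c["vfov"]/2));M=np.array(c["mount"])
R=Ro.from_euler("xyz",s["eef_rot"],degrees=True).as_matrix()
for n,P in dict(nearL=loc(NEAR,SY,0,20,0),nearR=loc(NEAR,SY,0,-20,0),farL=loc(FAR,SY,0,20,0),farR=loc(FAR,SY,0,-20,0)).items():
    q=(np.array(P)-s["ee_pos"])@R;q=M[:3,:3].T@(q-M[:3,3]);r=np.hypot(q[0],q[1]);t=np.arctan2(r,q[2]);print(n,q[:2]/r*t*f+[c["cx"],c["cy"]],q[2])
```

```text
ang [-0.002, -0.003, 0.001] lin [-0.11, -0.04, -0.23] dist 3.0 tcp [ 632. -220.  132.]
ang [-0.002, -0.003, 0.001] lin [3.29, -0.02, 9.17] dist 97.0 tcp [ 632. -220.   32.]
nearL [314.78607006  87.03496807] 180.99968057739835
nearR [246.73079621  86.94882415] 181.0284391314116
farL [310.89260309 178.75549802] 219.6568738899649
farR [252.0393044  178.63849223] 219.68563244397816
```

View pics/w4.png

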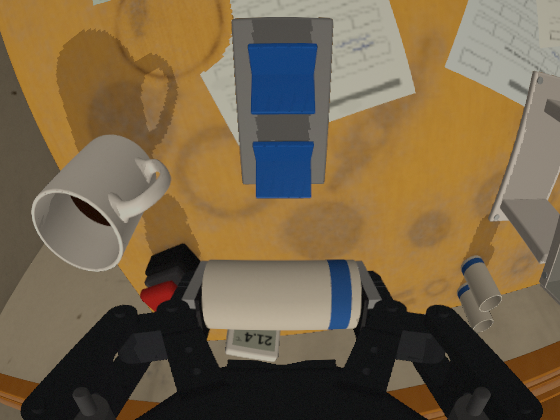

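The far cradle is at columns 253–313, rows 142–198, and the near one at columns 249–317, rows 43–114. Both lie about 2 mm nearer the robot and 1 mm further +y than estimated, so I'm correcting for that and lowering.

```bash
echo "NEAR=loc(NEAR,SY,-2,1,0);FAR=loc(FAR,SY,-2,1,0)" >> h.py; python3 -c "
from h import *
rows(*[pose(loc(FAR,SY,0,0,z),20,SY,0) for z in (100,15,1)])"
```

```text
ang [-0.002, -0.003, 0.001] lin [0.08, 0.07, -0.31] dist 3.0 tcp [ 631. -218.  132.]
ang [-0.002, -0.003, 0.001] lin [2.97, 0.09, 7.69] dist 82.0 tcp [ 631. -218.   47.]
ang [-0.002, -0.003, 0.001] lin [3.44, 0.09, 9.01] dist 96.0 tcp [ 631. -218.   33.]
```

>>> step_arm --angular '[[0,0,0],[0,0,0],[0,0,0],[0,0,0],[0,0,0],[0,0,0]]' --linear '[[0.8,0.08,2],[1.6,0.08,4.2],[2.5,0.08,6.5],[2.97,0.08,7.7],[3.3,0.08,8.6],[3.44,0.09,9]]' --jaw '[5.6,5.6,5.6,5.6,5.6,5.6]'

```text
time: 6.0
ee_pos: [630.4, -219.0, 32.1]
eef_rot: [-179.9, 19.7, 168.8]
ft_force: [0.8, 0.0, -0.2]
finger_gap: 62.0
finger_force: 29.2
```

>>> step_arm --angular '[[0,0,0],[0,0,0]]' --linear '[[0,0,0],[0,0,0]]' --jaw '[5.6,5.6]'

```text
time: 6.2
ee_pos: [631.2, -219.5, 33.5]
eef_rot: [-179.9, 19.8, 168.8]
ft_force: [0.3, -0.3, 0.8]
finger_gap: 61.2
finger_force: 29.2
```

>>> step_arm --angular '[[0,0,0],[0,0,0],[0,0,0],[0,0,0],[0,0,0],[0,0,0]]' --linear '[[0,0,0],[0,0,0],[0,0,0],[0,0,0],[0,0,0],[0,0,0]]' --jaw '[6.4,6.8,7.5,8.5,8.5,8.5]'

```text
time: 6.8
ee_pos: [630.4, -219.3, 32.4]
eef_rot: [-179.9, 19.7, 168.8]
ft_force: [0.7, 0.3, -0.0]
finger_gap: 85.2
finger_force: 0.0
```

>>> step_arm --angular '[[0,0,0],[0,0,0],[0,0,0],[0,0,0],[0,0,0],[0,0,0]]' --linear '[[0,0,-1],[0,0,-3],[0,0,-6],[0,0,-10],[0,0,-13],[0,0,-13]]' --jaw '[8.5,8.5,8.5,8.5,8.5,8.5]'

```text
time: 7.4
ee_pos: [588.9, -211.3, 161.4]
eef_rot: [-179.8, 20.3, 168.8]
ft_force: [0.2, -0.3, -0.1]
finger_gap: 85.3
finger_force: 0.0
```

Run:
```python
from h import *
rows(*[pose(STOP,40,DY,d) for d in (-130,2)])
p,d=capture('wrist');q,_=capture('side');cv2.imwrite('pics/w5.png',np.hstack([p[0:320,:][:,130:430],cv2.resize(q[155:265,215:355],(408,320))])[:,:,::-1])
```

```text
ang [-0.021, -0.345, -0.029] lin [8.75, 25.51, -4.12] dist 273.0 tcp [544.  58. 169.]
ang [-0.021, -0.345, -0.029] lin [4.3, 25.84, 8.3] dist 275.0 tcp [628.  44.  68.]
```

View pics/w5.png

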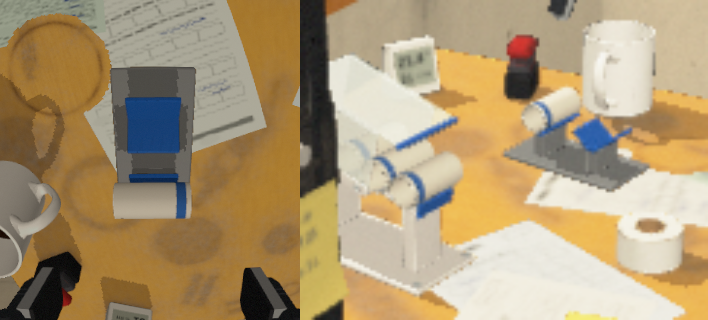

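Tube 1 lies squarely in the far cradle (left panel, columns 114–190 against the cradle's 125–181), and tube 2 is at the stop. Returning for it.

>>> step_arm --angular '[[-0.021,-0.1,-0.029],[-0.021,-0.2,-0.029],[-0.021,-0.345,-0.029],[-0.021,-0.345,-0.029],[-0.021,-0.345,-0.029],[-0.021,-0.345,-0.029],[-0.021,-0.345,-0.029],[-0.021,-0.345,-0.029],[-0.021,-0.345,-0.029],[-0.021,-0.345,-0.029],[-0.021,-0.345,-0.029],[-0.021,-0.345,-0.029]]' --linear '[[3,2,-3],[6,5,-4.1],[8.75,9,-4.1],[8.75,13,-4.1],[8.75,17,-4.1],[8.75,21,-4.1],[8.75,24,-4.1],[8.75,25.5,-4.1],[8.75,25.5,-4.1],[8.75,25.5,-4.1],[8.75,25.5,-4.1],[8.75,25.5,-4.1]]' --jaw '[8.5,8.5,8.5,8.5,8.5,8.5,8.5,8.5,8.5,8.5,8.5,8.5]'

```text
time: 8.7
ee_pos: [542.4, 57.3, 162.8]
eef_rot: [179.9, 39.5, 170.6]
ft_force: [-0.3, 0.2, -0.0]
finger_gap: 85.0
finger_force: 0.0
```

Run:
```python
from h import *
rows(*[pose(STOP,40,DY,d) for d in (-130,2)])
# tube position check via side view: rays vs first picture, blue band of end tube
z=np.load("pics/side0.npz")["p"];q,_=capture("side")
for p in (z,q):
    m=cv2.inRange(cv2.cvtColor(p,cv2.COLOR_RGB2HSV),(100,100,40),(130,255,255))[205:232,244:272];v,u=np.nonzero(m);print(len(u),u.mean()+244,v.mean()+205)
s=read_state();p,d=capture("wrist")
m=cv2.inRange(cv2.cvtColor(p,cv2.COLOR_RGB2HSV),(100,100,60),(130,255,255));m[:,:220]=0;m[:,330:]=0;m[:150]=0
n,l,st,c=cv2.connectedComponentsWithStats(m);print([list(x) for x in st[1:] if x[4]>40])
```

```text
ang [0.0, -0.009, -0.002] lin [-0.51, 0.08, -0.37] dist 6.0 tcp [544.  58. 169.]
ang [0.0, -0.009, -0.002] lin [-0.63, 0.07, 12.83] dist 128.0 tcp [628.  44.  68.]
80 256.925 221.1625
82 257.1707317073171 221.1219512195122
[[np.int32(232), np.int32(185), np.int32(98), np.int32(86), np.int32(1966)]]
```

>>> step_arm --angular '[[0,-0.009,-0.002],[0,-0.009,-0.002]]' --linear '[[-0.51,0.08,-0.37],[-0.51,0.08,-0.37]]' --jaw '[8.5,8.5]'

```text
time: 9.0
ee_pos: [544.9, 58.7, 170.6]
eef_rot: [179.9, 40.1, 170.8]
ft_force: [-0.1, 0.6, 0.0]
finger_gap: 85.1
finger_force: 0.0
```

```bash
python3 -c "
from h import *
rows(*[pose(STOP,40,DY,d) for d in (-130,3)])"
```

```text
ang [0.002, 0.003, -0.0] lin [0.16, -0.11, 0.08] dist 2.0 tcp [544.  58. 169.]
ang [0.002, 0.003, -0.0] lin [0.19, -0.13, 13.38] dist 134.0 tcp [628.  44.  67.]
```

>>> step_arm --angular '[[0,0,0],[0,0,0],[0,0,0],[0,0,0],[0,0,0],[0,0,0],[0,0,0],[0,0,0]]' --linear '[[0.16,-0.11,2.5],[0.16,-0.11,5.5],[0.16,-0.12,8],[0.16,-0.12,10],[0.16,-0.12,12],[0.16,-0.13,13],[0.16,-0.13,13.4],[0.16,-0.13,13.4]]' --jaw '[8.5,8.5,8.5,8.5,8.5,8.5,8.5,8.5]'

```text
time: 9.8
ee_pos: [628.0, 44.2, 65.6]
eef_rot: [179.9, 40.0, 170.8]
ft_force: [0.6, -0.1, 0.1]
finger_gap: 85.2
finger_force: 0.0
```

>>> step_arm --angular '[[0,0,0],[0,0,0],[0,0,0],[0,0,0],[0,0,0],[0,0,0]]' --linear '[[0,0,0],[0,0,0],[0,0,0],[0,0,0],[0,0,0],[0,0,0]]' --jaw '[7,6,5.6,5.6,5.6,5.6]' --newtons 25

```text
time: 10.4
ee_pos: [628.3, 44.4, 66.6]
eef_rot: [179.9, 40.1, 170.8]
ft_force: [-5.4, 1.3, 6.1]
finger_gap: 61.8
finger_force: 33.0
```

>>> step_arm --angular '[[0,0,0],[0,0,0],[0,0,0],[0,0,0],[0,0,0],[0,0,0],[0,0,0]]' --linear '[[0,0,-1],[0,0,-3],[0,0,-5.5],[0,0,-8],[0,0,-11],[0,0,-13],[0,0,-13]]' --jaw '[5.6,5.6,5.6,5.6,5.6,5.6,5.6]'

```text
time: 11.1
ee_pos: [545.3, 57.9, 168.5]
eef_rot: [179.8, 40.3, 170.8]
ft_force: [-0.1, -0.6, -0.1]
finger_gap: 61.6
finger_force: 32.1
```

```bash
python3 -c "
from h import *
rows(pose(loc(NEAR,SY,0,0,100),20,SY,0))"
```

```text
ang [0.021, 0.354, 0.031] lin [-2.59, -25.77, 6.84] dist 268.0 tcp [ 568. -207.  132.]
```

>>> step_arm --angular '[[0,0,0],[0,0,0],[0.02,0.1,0.03],[0.02,0.23,0.03],[0.021,0.354,0.031],[0.021,0.354,0.031],[0.021,0.354,0.031],[0.021,0.354,0.031],[0.021,0.354,0.031],[0.021,0.354,0.031],[0.021,0.354,0.031],[0.021,0.354,0.031]]' --linear '[[-1,-4,-1],[-2,-8,-1],[-2.5,-12,0],[-2.6,-16,2],[-2.6,-20,4],[-2.6,-24,6],[-2.6,-25.8,6.8],[-2.6,-25.8,6.8],[-2.6,-25.8,6.8],[-2.6,-25.8,6.8],[-2.6,-25.8,6.8],[-2.6,-25.8,6.8]]' --jaw '[5.6,5.6,5.6,5.6,5.6,5.6,5.6,5.6,5.6,5.6,5.6,5.6]'

```text
time: 12.3
ee_pos: [567.7, -206.4, 130.5]
eef_rot: [-179.9, 19.8, 168.9]
ft_force: [0.2, -0.7, 0.2]
finger_gap: 61.3
finger_force: 32.1
```

```bash
python3 -c "
from h import *
rows(*[pose(loc(NEAR,SY,0,0,z),20,SY,0) for z in (100,15,1)])"
```

```text
ang [-0.002, -0.003, 0.001] lin [-0.09, -0.01, -0.17] dist 2.0 tcp [ 568. -207.  132.]
ang [-0.002, -0.003, 0.001] lin [2.79, 0.01, 7.83] dist 83.0 tcp [ 568. -207.   47.]
ang [-0.002, -0.003, 0.001] lin [3.27, 0.01, 9.14] dist 97.0 tcp [ 568. -207.   33.]
```

>>> step_arm --angular '[[0,0,0],[0,0,0],[0,0,0],[0,0,0],[0,0,0],[0,0,0],[0,0,0],[0,0,0]]' --linear '[[0.7,0,2],[1.5,0,4.2],[2.35,0,6.5],[2.8,0,7.8],[3.1,0.01,8.7],[3.27,0.01,9.1],[3.27,0.01,9.1],[3.27,0.01,9.1]]' --jaw '[5.6,5.6,5.6,5.6,5.6,5.6,5.6,5.6]'

```text
time: 13.1
ee_pos: [568.1, -207.6, 34.0]
eef_rot: [-179.9, 19.8, 168.8]
ft_force: [0.2, -0.1, 0.3]
finger_gap: 61.8
finger_force: 32.1
```

>>> step_arm --angular '[[0,0,0],[0,0,0],[0,0,0],[0,0,0],[0,0,0],[0,0,0]]' --linear '[[0,0,0],[0,0,0],[0,0,0],[0,0,0],[0,0,0],[0,0,0]]' --jaw '[6.4,6.8,7.5,8.5,8.5,8.5]'

```text
time: 13.7
ee_pos: [567.4, -207.5, 33.0]
eef_rot: [-179.9, 19.7, 168.8]
ft_force: [-0.0, 0.2, -0.6]
finger_gap: 85.0
finger_force: 0.0
```

>>> step_arm --angular '[[0,0,0],[0,0,0],[0,0,0],[0,0,0],[0,0,0],[0,0,0],[0,0,0],[0,0,0],[0,0,0]]' --linear '[[0,0,-1],[0,0,-3],[0,0,-6],[0,0,-10],[0,0,-13],[0,0,-13],[0,0,-13],[0,0,-13],[0,0,-13]]' --jaw '[8.5,8.5,8.5,8.5,8.5,8.5,8.5,8.5,8.5]'

```text
time: 14.6
ee_pos: [523.8, -198.4, 153.8]
eef_rot: [-179.9, 19.6, 168.8]
ft_force: [0.1, 0.6, -0.9]
finger_gap: 84.7
finger_force: 0.0
```

Run:
```python
from h import *
p,d=capture('wrist');q,_=capture('side');cv2.imwrite('pics/w6.png',np.hstack([p[0:320,:][:,130:430],cv2.resize(q[155:265,215:355],(408,320))])[:,:,::-1])
```

```text
(no output)
```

View pics/w6.png

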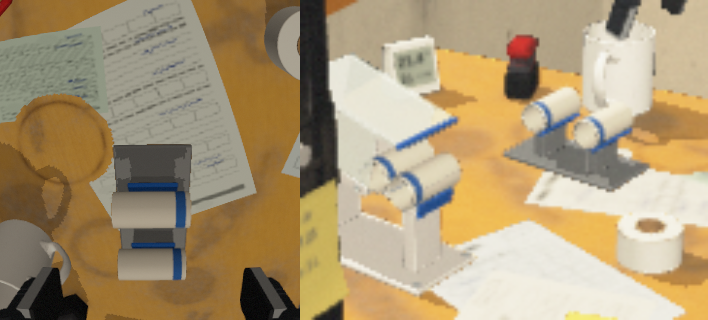

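Both tubes lie in the cradles (left panel, at (151,210) and (152,263)). Tubes 3 and 4 rest at the stop (right panel, about (430,178)), and the bystanders are where they were.

```bash
python3 -c "
from cell import *
print(sign_off())"
```

```text
the job is handed in; nothing more can be done
None
```

The job is handed in with tube 1 in the far cradle, tube 2 in the near cradle, tube 3 at the stop with tube 4 behind it, and the other things undisturbed in the last pictures; `sign_off()` returned no verdict.

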